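Bring the valve of a washed trolley castor to the top

ROBOT

A 6-joint arm with a two-finger parallel gripper is mounted at the origin on the work surface. World frame = base frame: x ahead of the robot, y to its left, z up, the work surface at z = 0. Lengths are in mm, angles in rad, forces in N, time in s.
With the tool pointing down it reaches from about 275 to 750 mm from the base axis. Payload 10.2 kg.
Tool frame: the origin (TCP) lies at the very end of the fingers, on their centre line; the grasp point (between the pads) lies 19 mm behind it; z points along the fingers, y is the line along which they close (so a half turn about z gives the same grasp; the last joint's range is limited). The gripper opens to 85 mm and grips with 20 to 120 N. Pads are 22 mm wide; open, the fingers measure 114 mm over their backs; the gripper's body (76 mm by 85 mm) begins 54 mm behind the grasp point. The pads swing forward as they close: fully open they stand 13 mm farther back than shut.
Start: joints at [0.919, 0.313, 1.498, -0, 1.331, -0.223], TCP at [218.297, 477.47, 231.294] pointing down, gripper open.
Joint ranges: [-2.94, 2.94], [-0.97, 2.17], [0.19, 2.56], [-1.23, 4.37], [0.02, 3.11], [-2.88, 2.88]. Speed limits (rad/s): [2.39, 2.39, 3.01, 3.14, 3.14, 3.14].

INTERFACE

Orientations are given as a unit quaternion [w, x, y, z].
In Python, from rig import ctrl gives the robot as it stands.
- The arm moves only by the shell command python3 -m pendant 'ROWS' [FORCE]. ROWS is JSON, a list that holds one entry, the list of rows, each a list of 5 numbers: the shift along the tool's x, y, z normalised to -1 to 1, where 1 is 200 mm, then the turn about the tool's z normalised to -1 to 1, where 1 is pi rad, then the opening, from 0 (shut) to 1 (fully open). In form: [[[dx, dy, dz, spin, hand], ...]]. A call has 1 to 12 rows; each row is the pose to reach, as a shift and turn from the pose commanded when the call began, along the tool's axes at that moment, turning the shorter way round; what a row does not reach only later rows make up. A row lasts 1/10 s, in which the tool goes at most 50 mm and 8.59 degrees, less where a joint would pass 70% of its speed; a pose out of reach is approached as far as the arm can. A call with a number of a shift or a turn outside -1 to 1 is refused whole. A call with a gripper value outside its range is refused whole. The fingers move at their own pace and stop on an object; FORCE is the grip in N (left out, the last holds). Time passes only in rows, so rows that repeat a pose let the fingers close. It gives the time, the measured TCP pose, the force, the opening and the grip force at its end, in the units of the state.
- ctrl.sense(): the state, without advancing time (a new reading comes with each control period).
- ctrl.capture(name): name is "scene" or "top"; returns (picture, depth): 420x560x3 uint8, blue, green, red; 420x560 float32, mm along the optical axis (not along the pixel's ray), 0 where there is no reading.
- ctrl.get_calibration(name): a dict with "K" (3x3 intrinsics, pixels), "D" ([k1, k2, p1, p2, k3] as OpenCV has them; the pictures are not rectified), "origin" and "rotation" of the camera in the world. Camera axes: x right, y down, z forward; pixel columns grow to the right and rows downward; lengths in mm; the calibration is good to about 2 mm. A picture is of the moment at which its call begins. get_calibration takes no time and is no camera call.
- ctrl.finish_job(): hands the job in; it is judged then, once.
The state is a dict: "time_s": time; "joints": joint angles; "dq": joint speeds; "tau": joint torques, N m; "eef_pos": TCP position; "ee_rot": TCP orientation; "force": force on the tool from outside, world axes, zero at the start; "wrist_torque": the same for the moment, N m; "grip_width": opening from 0.0 (shut) to 1.0 (fully open); "grip_force": force on a finger pad.
Only numpy, scipy, OpenCV 4.12 (cv2) and the standard library are available. Lean on these libraries where they do the work, as an engineer would, in place of code of your own. Each camera call takes 0.05 s, during which the arm holds its last target. There are 200 camera calls.

TASK

Get the washed trolley castor ready for pumping up and clear away the brush: put its brake fully off, turn the wheel until the valve stem is at the very top, then put the brake fully on again so that the wheel stays so (the castor stands upside down, so the brake pedal is off when right down and on when lifted right up). Lay the scrubbing brush, bristles down and level, in the empty bay of the soap rack, and leave everything else where it stands.

Things in the scene. Friction and masses are not known exactly. Their poses are not given: they have to be found in the camera images.
- castor_axle (a point): Wheel centre, 165 mm above the counter. Castor upside down, its plate bolted to a fixed 170 x 200 x 20 mm plywood board; steel fork legs (50 wide, 86 mm over both) rise past the wheel's sides to 29 mm above the axle. Tyre 200 mm diameter, 50 mm wide, flat sidewalls to radius 91 mm; rim radius 54 mm. Axes: x along the axle, y level in the wheel's plane, z up; the brake pedal is on the -y side.
- wheel (a joint): Turn of the wheel about the castor's x axis (rad): 0 (or any multiple of 2 pi) = valve at the very top, growing as the wheel's top moves towards -y (pedal side). Turns without end; stays where it is left (about 1 N at the tread moves it). With the brake on it holds against about 20 N at the tread. At the start the valve is in the lower part, at or behind the fork.
- valve (a point): Outer end of the one valve stem (12 mm thick, brass, black cap), which stands 20 mm out of the rim's +x face parallel to the axle, 44 mm from the axle, ending 36 mm from the wheel's middle plane. Its axes turn with the wheel: z points from the axle out through the valve (straight up when the valve is at the top), x along the axle.
- pedal (a joint): Brake pedal, a steel lever hinged on the castor (rad): 0 = brake off, blade right down (8 degrees below level); 0.663 = brake on, blade lifted right up (30 degrees above level), a rubber shoe pressed on the tread. Stops at both ends; stays where it is left; takes about 5 to 8 N at the blade.
- pedal_pivot (a point): Pedal's hinge line, parallel to the castor's x axis (axes as the castor's), 56 mm above the counter, 63 mm from the wheel's axle towards -y, under the wheel.
- pedal_blade (a point): Middle of the pedal's blade, 105 mm from the pivot, outwards (to -y) of the tyre. The blade is a flat steel tab 36 mm wide along the castor's x axis, 7 mm thick, 46 mm long; both its side edges are free.
- brush_mid (a point): Centre of the scrubbing brush (half-way up): hardwood back 115 mm long (its x axis), 44 mm wide (its y axis), top 18 mm thick, on a block of pale bristles 22 mm high; 40 mm high in all, lying bristles down; z axis up; about 0.11 kg.
- brush_bay (a point): Centre of the floor of the empty bay of the stainless wire soap rack, at floor level, 102 mm above the counter (rack fixed on the plank at the back; plank top 90 mm). Inside, the bay is 152 mm long (its y axis) and 104 mm wide (its x axis); wire walls 30 mm above the floor. The brush fits lengthwise, its length along y.
- soap: Round bar of soap, 52 mm across, 23 mm high, in the rack's other bay. Leave it.
- cup: Purple plastic cup, 76 mm across, 88 mm high, on the plank; origin under its base. Leave it.
- bottle: Small glass bottle with a screw cap, 48 mm across, 105 mm high, on the plank; origin under its base. Leave it.
- spanner: Steel spanner, 170 mm long along its x axis, lying on the counter between castor and brush. Leave it.
- grease_tin: Round aluminium tin, 54 mm across, 45 mm high, on the counter in front of the plank; origin under its base. Leave it.
- spray_bottle: White spray bottle, 72 mm across, 191 mm high, on the counter to the left; origin under its base. Leave it.

How it is judged (in metres and radians):
On the way, in this order (a step that is already met when the one before it is completed fails the run):
1. the brake is fully off (pedal right down) (value of joint pedal below 0.12 rad), for 0.1 s.
2. with the brake still off, the wheel stands still with its valve at the top (angle between valve's own z axis and vertical below 0.21 rad and value of joint pedal below 0.12 rad and velocity of joint wheel between -0.15 and 0.15 rad/s), for 0.2 s.
At the end, for the whole second after the job is handed in: Valve at the top of the wheel (within 12 degrees); brake pedal lifted fully up (above 0.56); brush level, bristles down (tilt under 0.2 rad) on the floor of the rack's empty bay, its centre within 40 mm of the bay's along x and y and under 27 mm above the floor (angle between valve's own z axis and vertical below 0.21 rad and value of joint pedal above 0.56 rad and x of brush_mid in the frame of brush_bay between -0.04 and 0.04 m and y of brush_mid in the frame of brush_bay between -0.04 and 0.04 m and z of brush_mid in the frame of brush_bay below 0.027 m and angle between brush_mid's own z axis and vertical below 0.2 rad); the robot touches nothing.
It fails at once if the soap, the cup or the glass bottle is moved more than 40 mm (distance of any of soap, cup, bottle from where it was at the start of the episode above 0.04 m).
It fails at once if the spanner, the grease tin or the spray bottle is moved more than 40 mm (distance of any of spanner, grease_tin, spray_bottle from where it was at the start of the episode above 0.04 m).
It also fails if it takes over 72 s, if anything falls off the work surface, if the arm or the gripper's body presses on something with over 40 N, if the wrist force passes 120 N, or if a joint passes its speed limit or range.

## Working session

There is one attempt and no reset: what is moved stays moved. The work goes in short steps, Python scripts to look and compute and a shell command to move; the robot and the scene stay as the last step left them, time stands still between calls to the robot, and variables do not carry over. Pictures are saved under pics/ and viewed, at most 10 in all, crops included, and the job is handed in when it is done.

```bash
ls; mkdir -p pics; cat > h.py <<'E'
import numpy as np, cv2
from rig import ctrl
def cal(n):
    c=ctrl.get_calibration(n); return np.array(c["K"],float),np.array(c["D"],float),np.array(c["origin"],float),np.array(c["rotation"],float)
def ray(n,u,v):
    K,D,o,R=cal(n); p=cv2.undistortPoints(np.array([[[u,v]]],float),K,D)[0,0]
    return o,R@np.array([p[0],p[1],1.])
def onplane(n,u,v,z):
    o,d=ray(n,u,v); return o+d*(z-o[2])/d[2]
def cloud(n,depth):
    K,D,o,R=cal(n); h,w=depth.shape
    uv=np.stack(np.meshgrid(np.arange(w),np.arange(h)),-1).reshape(-1,1,2).astype(float)
    p=cv2.undistortPoints(uv,K,D)[:,0]
    P=np.c_[p,np.ones(len(p))]*depth.reshape(-1,1)
    return (P@R.T+o).reshape(h,w,3)
E
python3 - <<'E'
from h import *
for n in("scene","top"):
    im,d=ctrl.capture(n); cv2.imwrite(f"pics/{n}0.png",im); np.save(n+"0.npy",d)
    K,D,o,R=cal(n); print(n,K.tolist(),D,o,R.tolist())
s=ctrl.sense(); print(s)
E
```

```text
pics
scene [[381.17184731444695, 0.0, 272.5251929990326], [0.0, 381.17184731444695, 207.0830309908181], [0.0, 0.0, 1.0]] [0.01515154 0.         0.         0.         0.        ] [855.53036182 483.73694316 965.3117352 ] [-0.07387964591236355, 0.30055766383112875, 0.9185575345833942, -0.2458840057675869]
top [[501.7652133268673, 0.0, 280.29856531149454], [0.0, 501.7652133268673, 211.9679172059907], [0.0, 0.0, 1.0]] [-0.09820334  0.          0.          0.          0.        ] [ 350.0035783    72.71106755 1479.28631075] [0.05245286947339958, -0.6969832802110332, 0.7131860745641863, -0.05318483466178861]
{'time_s': 0.1, 'joints': array([ 9.18606866e-01,  3.13415143e-01,  1.49832415e+00,  1.94768242e-05,
        1.33097464e+00, -2.23412830e-01]), 'dq': array([ 0.00045259, -0.00167082, -0.00255858, -0.00095576, -0.0005521 ,
        0.00017919]), 'tau': array([ 1.53170855e-03, -4.12907052e+01, -2.60141069e+01, -1.94549266e-04,
        3.04886271e-03,  3.22801114e-06]), 'eef_pos': array([218.15652267, 477.29919861, 230.79541283]), 'ee_rot': array([-2.46249456e-04,  2.12752019e-01,  9.77106066e-01, -5.03754660e-04]), 'force': array([ 0.35564566, -0.46519836,  0.04407452]), 'wrist_torque': array([-0.05284409, -0.05966098,  0.04202369]), 'grip_force': 0.0, 'grip_width': 0.9997629676496353}
```

View pics/scene0.png

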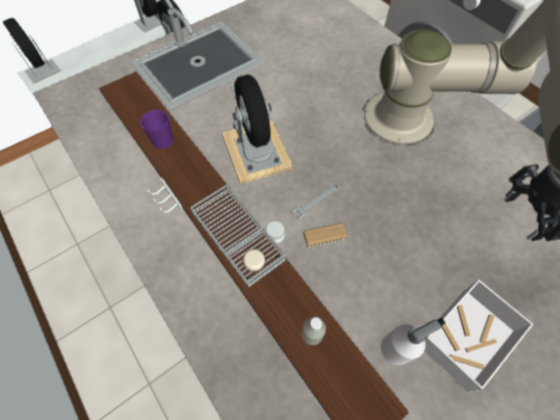

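View pics/top0.png

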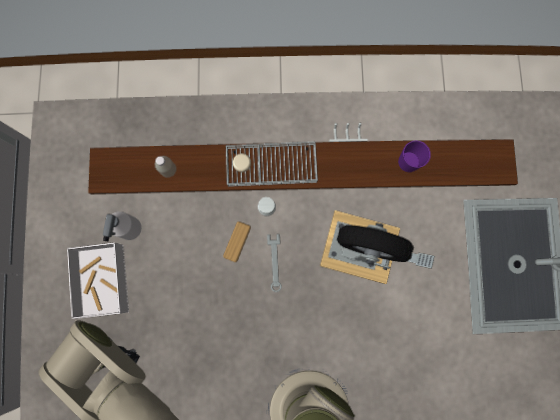

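The scene view shows the castor (wheel ~255,110, fork on the near side), rack at ~(238,235) with soap in its lower bay (254,260), and the brush at (326,235). In the top view the pedal blade is at ~(424,260), the brush at (237,242), and the empty bay at ~(288,163).

```bash
sed -i 's/,np.array(c\["rotation"\],float)$/,Rotation.from_quat(np.roll(c["rotation"],-1)).as_matrix()/; 1a from scipy.spatial.transform import Rotation' h.py
python3 - <<'E'
from h import *
C={n:cloud(n,np.load(n+"0.npy")) for n in("scene","top")}
I={n:cv2.imread(f"pics/{n}0.png") for n in C}
def med(n,u0,u1,v0,v1,z0,z1,f=None):
    c=C[n][v0:v1,u0:u1]; m=(c[...,2]>z0)&(c[...,2]<z1)
    if f is not None: m&=f(I[n][v0:v1,u0:u1].astype(int))
    return c[m]
for n,b in(("scene",(345,365,255,290)),("top",(300,320,300,330))):
    print("counter",n,np.median(med(n,*b,-30,30)[:,2]))
# brush
for n,b in(("top",(220,255,215,268)),("scene",(300,352,218,252))):
    p=med(n,*b,33,50); r=cv2.minAreaRect(p[:,:2].astype(np.float32)); print("brush",n,len(p),np.median(p[:,2]),r)
# wheel: dark & high
dark=lambda i:i.max(-1)<70
for n,b in(("top",(325,420,210,275)),("scene",(225,280,65,150))):
    p=med(n,*b,150,290,dark); r=cv2.minAreaRect(p[:,:2].astype(np.float32)); print("wheel",n,len(p),np.percentile(p[:,2],[50,98]),r)
    q=p[p[:,2]>p[:,2].max()-15]; print(" topmost",q.mean(0))
    u,s,v=np.linalg.svd(p[:,:2]-p[:,:2].mean(0)); print(" dir",v[0])
# pedal blade
p=med("top",408,440,248,275,15,200); print("blade",len(p),p.mean(0),p.min(0),p.max(0),cv2.minAreaRect(p[:,:2].astype(np.float32)))
# board
p=med("top",315,405,205,290,12,30); print("board",len(p),np.median(p[:,2]),cv2.minAreaRect(p[:,:2].astype(np.float32)))
# rack
for n,b in(("top",(220,322,138,190)),("scene",(185,290,180,290))):
    p=med(n,*b,97,150); print("rack",n,len(p),np.percentile(p[:,2],[5,50,95]),cv2.minAreaRect(p[:,:2].astype(np.float32)))
    s=med(n,*b,112,150,lambda i:(i[...,2]>200)&(i[...,2]-i[...,0]>15)); print("soap",len(s),s.mean(0) if len(s) else 0)
E
python3 - <<'E'
import cv2
a=cv2.imread('pics/top0.png')[190:300,300:450];b=cv2.imread('pics/top0.png')[130:200,215:330];c=cv2.imread('pics/scene0.png')[60:190,205:305]
import numpy as np
o=np.zeros((600,800,3),np.uint8)
for im,(x,y),k in((a,(0,0),2.9),(b,(0,330),3.5),(c,(440,0),3.5)):
    r=cv2.resize(im,None,fx=k,fy=k,interpolation=2);o[y:y+r.shape[0],x:x+r.shape[1]]=r
cv2.imwrite('pics/c1.png',o)
E
```

```text
counter scene 0.29409087127100975
counter top 0.73762401961244
brush top 584 39.87064955109179 ((486.06964111328125, 196.260986328125), (43.986236572265625, 114.8651123046875), 66.47921752929688)
brush scene 625 39.90605161207111 ((486.8056640625, 198.7189178466797), (43.63064193725586, 115.40682983398438), 67.13395690917969)
wheel top 1611 [247.67541985 266.37124246] ((455.3710021972656, -175.29779052734375), (101.56266021728516, 192.87957763671875), 0.23688405752182007)
 topmost [ 458.63280936 -175.00927546  260.71412739]
 dir [0.30759552 0.95151721]
wheel scene 1360 [237.12531458 266.78433421] ((468.62908935546875, -167.19215393066406), (181.25965881347656, 53.61552429199219), 76.01417541503906)
 topmost [ 464.38890318 -168.88581347  261.35910583]
 dir [0.21567074 0.97646614]
blade 284 [ 415.4678534  -316.48838748  110.14558615] [ 391.18263745 -346.46008667   84.43208276] [ 441.73635319 -261.41430874  199.99935626] ((419.907470703125, -304.6190490722656), (82.20233917236328, 36.95100402832031), 72.57997131347656)
board 1887 21.157880596067344 ((463.8417053222656, -162.52072143554688), (199.75270080566406, 172.0050811767578), 73.03582000732422)
rack top 1644 [ 98.68686605 112.0465607  134.0672159 ] ((689.5443725585938, 84.62715148925781), (122.43326568603516, 264.01019287109375), 2.667862892150879)
soap 182 [697.43224053 176.98950987 124.9691115 ]
rack scene 2319 [ 99.77486537 111.85402459 133.05238953] ((693.1668701171875, 92.44523620605469), (112.28240203857422, 250.5366973876953), 1.4384944438934326)
soap 290 [699.90895024 178.97462678 124.79786004]
```

View pics/c1.png

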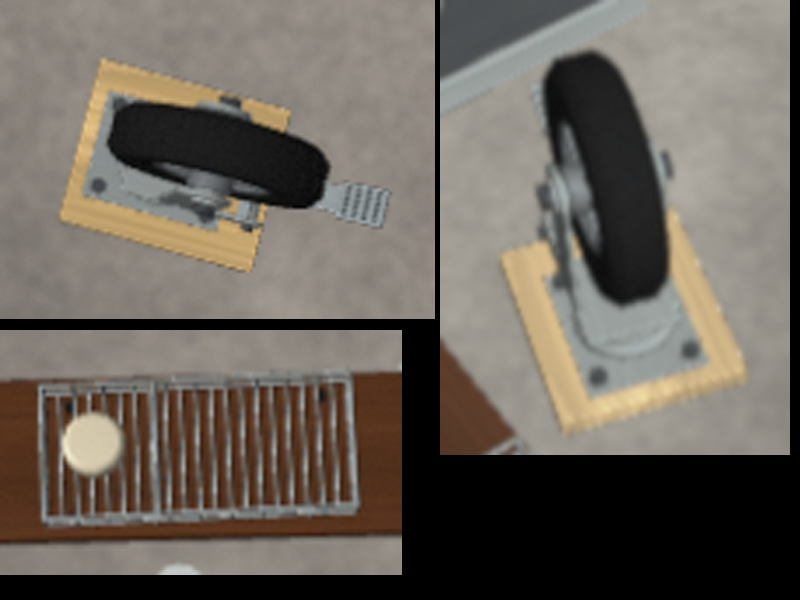

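Crop: pedal blade at ~(424,260) in the top image and lifted; no valve visible yet. In the top image the empty bay's rim corners are ~(259,144), (315,143), (316,181) and (259,184).

```bash
python3 - <<'E'
from h import *
from scipy.optimize import least_squares
C={n:cloud(n,np.load(n+"0.npy")) for n in("scene","top")}
I={n:cv2.imread(f"pics/{n}0.png") for n in C}
th=np.deg2rad(73.04); Y=np.array([np.cos(th),np.sin(th)]); X=np.array([Y[1],-Y[0]])
for n,b in(("top",(325,420,210,275)),("scene",(225,280,65,150))):
    c=C[n][b[2]:b[3],b[0]:b[1]]; m=(c[...,2]>120)&(I[n][b[2]:b[3],b[0]:b[1]].max(-1)<70); p=c[m]
    x=p[:,:2]@X; y=p[:,:2]@Y
    print(n,"x pct",np.percentile(x,[2,50,98]))
    x0=np.median(x)
    f=lambda q:np.hypot(y-q[0],p[:,2]-165)-100
    s=least_squares(f,[-30],loss='cauchy',f_scale=3); print(" y0",s.x)
    k=p[:,2]>258; print(" top strip x range",np.percentile(x[k],[2,50,98]))
p=C["top"][248:275,408:440].reshape(-1,3); p=p[(p[:,2]>15)&(p[:,2]<150)]
x=p[:,:2]@X;y=p[:,:2]@Y; m=y<-415
print("blade x",np.percentile(x,[2,50,98]),"y",np.percentile(y,[1,50,99]),"slope",np.polyfit(y,p[:,2],1))
for u,v in((227,145.7),(315,142.9),(316.4,181.4),(227.3,184.9),(259.3,144.3),(259.3,183.7)): print((u,v),onplane("top",u,v,132)[:2].round(1), onplane("top",u,v,102)[:2].round(1))
for n,b in(("top",(262,318,135,190)),("scene",(185,290,180,290))):
    p=C[n][b[2]:b[3],b[0]:b[1]].reshape(-1,3); p=p[(p[:,2]>126)&(p[:,2]<140)]; print(n,len(p),np.percentile(p,[1,99],axis=0).round(1))
print("X",X,"Y",Y)
E
```

```text
top x pct [465.35501751 484.43800757 512.48842957]
 y0 [-36.14625046]
 top strip x range [468.36639468 490.32004321 510.67334732]
scene x pct [471.22464536 498.48753314 516.26102061]
 y0 [-36.2459178]
 top strip x range [471.67343797 492.62454567 513.06176404]
blade x [472.99622101 489.51351714 507.26808271] y [-208.83074764 -183.60591058 -152.69793771] slope [-0.56280872  4.76025435]
(227, 145.7) [742.5 212.8] [751.3 215.9]
(315, 142.9) [744.8 -31.9] [753.6 -34.2]
(316.4, 181.4) [635.4 -32. ] [641.8 -34.3]
(227.3, 184.9) [631.3 212.5] [637.6 215.6]
(259.3, 144.3) [744.3 122.9] [753.1 124. ]
(259.3, 183.7) [632.6 124.7] [638.9 125.9]
top 211 [[636.8 -34.4 126.4]
 [748.7 115.6 137.4]]
scene 602 [[636.  -31.9 126.1]
 [750.7 217.4 135.3]]
X [ 0.95650864 -0.29170401] Y [0.29170401 0.95650864]
```

```bash
cat >> h.py <<'E'
def go(x,y,z,yaw=None):
    "remaining normalised shift in tool axes; yaw = world angle (deg) of tool y"
    s=ctrl.sense(); R=Rotation.from_quat(np.roll(s["ee_rot"],-1)).as_matrix()
    d=R.T@(np.array([x,y,z])-s["eef_pos"])/200
    w=np.degrees(np.arctan2(R[1,1],R[0,1])); sp=0 if yaw is None else -(((yaw-w)+90)%180-90)/180
    print("t",round(s["time_s"],2),"pos",s["eef_pos"].round(1),"yaw",w.round(1),"F",s["force"].round(1),"grip",round(s["grip_width"],2),round(s["grip_force"],1),"-> shift",d.round(3),"spin",round(sp,3))
AX=np.array([459.1,-177.9]);Y=np.array([.2917,.9565]);X=np.array([.9565,-.2917])
def cw(x,y): return AX+x*X+y*Y
E
python3 -m pendant '[[[-0.1,0,-0.45,0.2,0],[-0.4,-0.2,-0.45,0.4,0],[-1,-0.65,-0.45,0.458,0],[-1,-0.65,-0.45,0.458,0],[-1,-0.65,-0.45,0.458,0],[-1,-0.65,-0.45,0.458,0],[-1,-0.65,-0.45,0.458,0],[-1,-0.65,-0.45,0.458,0],[-1,-0.65,-0.45,0.458,0],[-1,-0.65,-0.45,0.458,0],[-1,-0.65,-0.45,0.458,0],[-1,-0.65,-0.45,0.458,0]]]'
python3 -c "
from h import *
go(*cw(0,-165),300,-17)"
```

```text
time_s: 1.3
eef_pos: [346.1, 276.1, 321.1]
ee_rot: [-0.0, 0.803, 0.596, -0.0]
force: [-0.3, 1.2, 0.2]
grip_width: 0.002
grip_force: 0.0
t 1.3 pos [346.1 276.1 321.1] yaw -16.9 F [-0.3  1.2  0.2] grip 0.0 0.0 -> shift [-2.833  1.198  0.106] spin 0.001
```

```bash
python3 -m pendant '[[[-1,0.45,0,0,0],[-1,0.45,0,0,0],[-1,0.45,0,0,0],[-1,0.45,0,0,0],[-1,0.45,0,0,0]]]' >/dev/null
python3 -m pendant '[[[-1,0.5,0,0,0],[-1,0.5,0,0,0],[-1,0.5,0,0,0],[-1,0.5,0,0,0],[-1,0.5,0,0,0]]]' >/dev/null
python3 -m pendant '[[[-0.83,0.25,0,0,0],[-0.83,0.25,0,0,0],[-0.83,0.25,0,0,0],[-0.83,0.25,0,0,0],[-0.83,0.25,0,0,0],[-0.83,0.25,0,0,0]]]' >/dev/null
python3 -c "
from h import *
go(*cw(0,-165),150,-17)"
```

```text
t 2.9 pos [ 410.  -335.1  321. ] yaw -17.0 F [-1.2 -0.1  0.2] grip 0.0 0.0 -> shift [-0.002  0.006  0.855] spin 0.0
```

```bash
python3 -m pendant '[[[0,0,0.25,0,0],[0,0,0.5,0,0],[0,0,0.75,0,0],[0,0,0.85,0,0],[0,0,0.85,0,0]]]' | grep -E "pos|force"
python3 -m pendant '[[[0,0,0.08,0,0],[0,0,0.16,0,0],[0,0,0.23,0,0],[0,0,0.3,0,0],[0,0,0.36,0,0],[0,0,0.42,0,0],[0,0,0.48,0,0],[0,0,0.51,0,0],[0,0,0.53,0,0],[0,0,0.53,0,0]]]'| grep -E "pos|force"
python3 -c "
from h import *
go(*cw(0,-165),42,-17)"
```

```text
eef_pos: [409.6, -333.1, 149.1]
force: [0.3, 0.2, 0.7]
grip_force: 0.0
eef_pos: [410.9, -335.6, 46.0]
force: [2.6, -1.0, 4.7]
grip_force: 2.0
t 4.4 pos [ 410.9 -335.6   46. ] yaw -17.0 F [ 2.6 -1.   4.7] grip 0.0 2.0 -> shift [-0.001  0.001  0.02 ] spin 0.0
```

```bash
python3 -m pendant '[[[0,0,0.015,0,0],[0,0,0.03,0,0],[0,0,0.03,0,0]]]'| grep -E "pos|force"
python3 -m pendant '[[[0,0,-0.25,0,0],[0,0,-0.5,0,0.4],[0,0,-0.75,0,0.9],[0,0,-1,0,0.9],[0,0,-1,0,0.9]]]'| grep -E "pos|force"
python3 - <<'E'
from h import *
im,d=ctrl.capture("top"); c=cloud("top",d)
x=(c[...,:2]-AX)@X; y=(c[...,:2]-AX)@Y
m=(abs(x)<22)&(y<-115)&(y>-200)&(c[...,2]>12)&(c[...,2]<150)
print(m.sum(),np.polyfit(y[m],c[...,2][m],1),np.percentile(y[m],[1,99]),np.percentile(x[m],[2,98]))
ps=60; a=np.deg2rad(ps)
go(*cw(0,0),300,-17)
E
```

```text
eef_pos: [411.4, -335.9, 44.9]
force: [-9.8, 13.9, 57.3]
grip_force: 27.4
eef_pos: [411.3, -336.4, 245.6]
force: [0.8, -0.3, -1.5]
grip_force: 0.0
172 [ 0.12419232 66.14112798] [-175.61802302 -119.0771495 ] [-17.02442497  16.33224024]
t 5.25 pos [ 410.6 -335.5  241.9] yaw -17.0 F [-0.9 -0.4 -0.9] grip 0.77 0.0 -> shift [ 0.824  0.003 -0.292] spin 0.0
```

```bash
python3 -m pendant '[[[0,0,-0.25,0,0.9],[0.1,0,-0.3,0,0.9],[1,0,-0.3,0,0.9],[1,0,-0.3,0,0.9],[1,0,-0.3,0,0.9],[1,0,-0.3,0,0.9],[1,0,-0.3,0,0.9]]]'| grep -E "pos|force"
python3 -m pendant '[[[0.12,0,0,0,0.9],[0.12,0,0,0,0.9]]]'| grep -E "pos|force"
python3 - <<'E'
from h import *
go(*cw(0,58),204,-17)
E
```

```text
eef_pos: [468.7, -140.5, 297.9]
force: [-0.4, -0.2, 0.5]
grip_force: 0.0
eef_pos: [475.4, -119.8, 298.0]
force: [0.2, 0.1, 0.2]
grip_force: 0.0
t 6.15 pos [ 475.4 -119.8  298. ] yaw -16.9 F [0.2 0.1 0.2] grip 0.9 0.0 -> shift [-0.012  0.008  0.47 ] spin 0.001
```

```bash
python3 -m pendant '[[[-0.01,0.008,0.2,0,0.9],[-0.01,0.008,0.4,0,0.9],[-0.01,0.008,0.47,0,0.9],[-0.01,0.008,0.47,0,0.4],[-0.01,0.008,0.47,0,0.4],[-0.01,0.008,0.47,0,0.4],[-0.01,0.008,0.47,0,0.4]]]' 40| grep -E "pos|force|width"
python3 -m pendant '[[[-0.049,0,-0.042,0,0.4],[-0.104,0,-0.075,0,0.4],[-0.163,0,-0.1,0,0.4],[-0.226,0,-0.115,0,0.4],[-0.29,0,-0.12,0,0.4],[-0.354,0,-0.115,0,0.4],[-0.417,0,-0.1,0,0.4],[-0.476,0,-0.075,0,0.4],[-0.531,0,-0.042,0,0.4],[-0.58,0,0,0,0.4],[-0.58,0,0,0,0.4]]]'| grep -E "pos|force|width"
python3 - <<'E'
from h import *
go(*cw(0,-58),204,-17)
im,d=ctrl.capture("scene"); cv2.imwrite("pics/s2.png",cv2.resize(im[50:200,180:330],None,fx=4,fy=4,interpolation=2)); 
E
```

```text
eef_pos: [475.4, -123.8, 205.6]
force: [-7.3, 0.3, -3.0]
grip_width: 0.577
grip_force: 43.6
eef_pos: [441.5, -236.2, 206.4]
force: [-7.9, 3.3, -1.0]
grip_width: 0.574
grip_force: 44.9
t 7.95 pos [ 441.5 -236.2  206.4] yaw -17.1 F [-7.9  3.3 -1. ] grip 0.57 44.9 -> shift [ 0.015 -0.001  0.012] spin -0.0
```

View pics/s2.png

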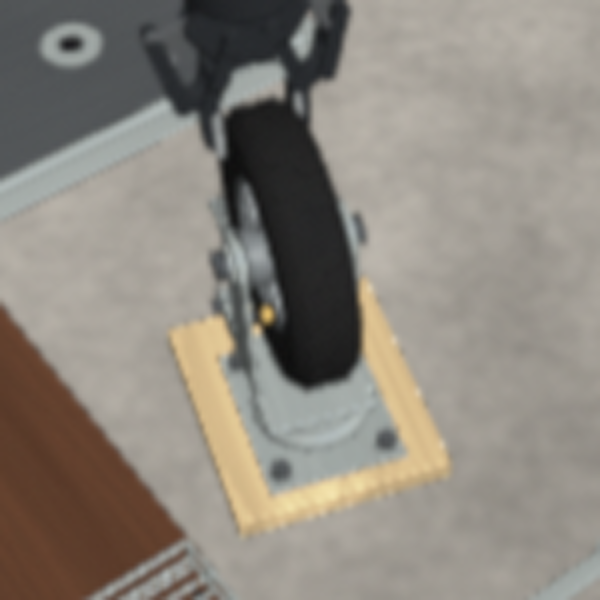

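The brass valve shows at crop (267,313), i.e. pixel (247,128): on the +y side of the wheel.

```bash
cat >> h.py <<'E'
def valve(u,v,xs=(20,26,32)):
    for xo in xs:
        o,d=ray("scene",u,v); n=np.r_[X,0]; t=(xo-(o-np.r_[AX,165])@n)/(d@n); p=o+d*t-np.r_[AX,165]
        y,z=p[:2]@Y,p[2]; print("x",xo,"y",y.round(1),"z",z.round(1),"r",np.hypot(y,z).round(1),"theta",np.degrees(np.arctan2(-y,z)).round(1))
E
python3 - <<'E'
from h import *
valve(246.75,128.25)
im=cv2.imread("pics/s2.png")
h=cv2.cvtColor(im,cv2.COLOR_BGR2HSV)[250:350,240:300]
m=(h[...,1]>110)&(h[...,2]>100)
ys,xs=np.nonzero(m); print(len(xs),xs.mean()/4+60+180,ys.mean()/4+62.5+50)
E
```

```text
x 20 y 5.4 z -56.2 r 56.4 theta -174.5
x 26 y 32.2 z -25.2 r 40.9 theta -128.1
x 32 y 59.1 z 5.7 r 59.3 theta -84.5
198 246.5921717171717 128.70833333333331
```

```bash
python3 -m pendant '[[[0,0,0,0,0.9],[0,0,0,0,0.9],[0,0,-0.25,0,0.9],[0.1,0,-0.45,0,0.9],[0.35,0,-0.45,0,0.9],[0.58,0,-0.4,0,0.9],[0.58,0,-0.2,0,0.9],[0.58,0,0,0,0.9],[0.58,0,0,0,0.4],[0.58,0,0,0,0.4],[0.58,0,0,0,0.4],[0.58,0,0,0,0.4]]]' 40| grep -E "pos|force|width"
python3 -m pendant '[[[-0.049,0,-0.042,0,0.4],[-0.104,0,-0.075,0,0.4],[-0.163,0,-0.1,0,0.4],[-0.226,0,-0.115,0,0.4],[-0.29,0,-0.12,0,0.4],[-0.354,0,-0.115,0,0.4],[-0.417,0,-0.1,0,0.4],[-0.476,0,-0.075,0,0.4],[-0.531,0,-0.042,0,0.4],[-0.58,0,0,0,0.4],[-0.58,0,0,0,0.4]]]'| grep -E "pos|force|width"
python3 -m pendant '[[[0,0,0,0,0.9],[0,0,0,0,0.9],[0,0,-0.25,0,0.9],[0,0,-0.5,0,0.9],[0,0,-0.75,0,0.9],[-0.4,0,-0.75,0,0.9],[-0.4,0,-0.75,0,0.9]]]'| grep -E "pos|force|width"
python3 - <<'E'
from h import *
go(*cw(0,58),300,-17)
im,d=ctrl.capture("scene"); np.save("s3.npy",d); cv2.imwrite("pics/s3raw.png",im); cv2.imwrite("pics/s3.png",cv2.resize(im[60:160,205:305],None,fx=6,fy=6,interpolation=2)); 
E
```

```text
eef_pos: [475.5, -123.6, 207.1]
force: [-10.8, 4.0, -3.5]
grip_width: 0.578
grip_force: 44.1
eef_pos: [441.6, -235.9, 207.4]
force: [-10.5, 2.4, -0.0]
grip_width: 0.574
grip_force: 45.6
eef_pos: [419.0, -312.9, 358.2]
force: [-0.6, 0.6, -1.6]
grip_width: 0.898
grip_force: 0.0
t 11.0 pos [ 419.  -312.9  358.2] yaw -17.0 F [-0.6  0.6 -1.6] grip 0.9 0.0 -> shift [ 0.995 -0.007  0.288] spin 0.0
```

View pics/s3.png

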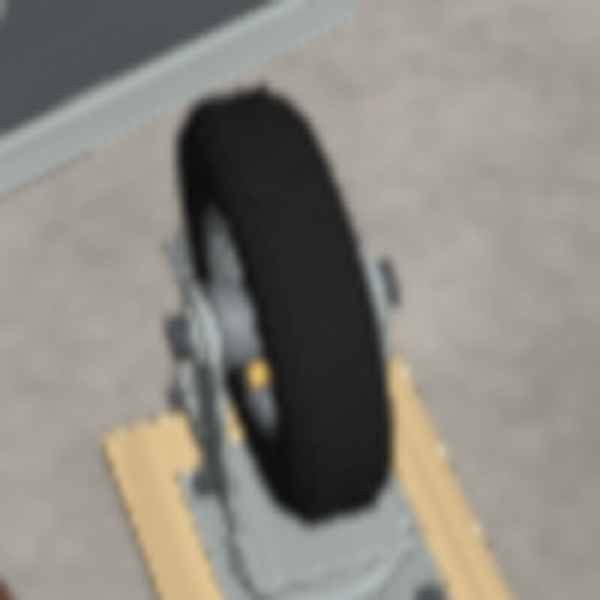

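The valve is now at crop (259,373), i.e. pixel (248.2,122.2): a small shift, so I'll predict pixel against angle.

```bash
python3 - <<'E'
from h import *
K,D,o,R=cal("scene")
def pj(x,y,z):
    P=np.r_[cw(x,y),165+z]; q,_=cv2.projectPoints((R.T@(P-o))[None],np.zeros(3),np.zeros(3),K,D); return q.ravel().round(1)
for t in range(-180,180,15):
    a=np.deg2rad(t); print(t,*[pj(x,-44*np.sin(a),44*np.cos(a)) for x in(18,32)])
print("axle",pj(0,0,0),"top",pj(0,0,100))
E
```

```text
-180 [246.6 123.9] [242.  125.1]
-165 [247.7 126.4] [243.1 127.6]
-150 [248.7 128. ] [244.  129.2]
-135 [249.5 128.6] [244.8 129.9]
-120 [250.  128.2] [245.2 129.5]
-105 [250.2 126.8] [245.4 128.1]
-90 [250.1 124.4] [245.3 125.7]
-75 [249.7 121.1] [244.8 122.5]
-60 [249.  117.3] [244.  118.6]
-45 [248.  113.1] [243.  114.4]
-30 [246.8 108.9] [241.8 110.2]
-15 [245.5 105. ] [240.6 106.3]
0 [244.2 101.6] [239.3 102.9]
15 [243.1  99.2] [238.1 100.4]
30 [242.1  97.7] [237.2  99. ]
45 [241.3  97.3] [236.5  98.6]
60 [240.9  98.1] [236.1  99.3]
75 [240.7  99.8] [236. 101.]
90 [240.9 102.4] [236.3 103.6]
105 [241.4 105.6] [236.8 106.8]
120 [242.2 109.3] [237.5 110.5]
135 [243.1 113.3] [238.5 114.5]
150 [244.2 117.1] [239.6 118.4]
165 [245.4 120.8] [240.8 122. ]
axle [251.5 111.6] top [249.2  84. ]
```

```bash
cat >> h.py <<'E'
def brass(im,d,box=(225,262,80,140)):
    u0,u1,v0,v1=box; h=cv2.cvtColor(im,cv2.COLOR_BGR2HSV)[v0:v1,u0:u1]
    m=((h[...,0]>12)&(h[...,0]<32)&(h[...,1]>120)&(h[...,2]>90)).astype(np.uint8)
    c=cloud("scene",d)
    n,l,st,ce=cv2.connectedComponentsWithStats(m)
    for i in range(1,n):
        k=np.argwhere(l==i)+[v0,u0]; p=c[k[:,0],k[:,1]]-np.r_[AX,165]
        q=np.median(np.c_[p[:,:2]@X,p[:,:2]@Y,p[:,2]],axis=0)
        print("brass",len(k),(ce[i]+[u0,v0]).round(1),"castor xyz",q.round(1),"theta",np.degrees(np.arctan2(-q[1],q[2])).round(1))
E
python3 - <<'E'
from h import *
brass(cv2.imread("pics/s3raw.png"),np.load("s3.npy"))
E
```

```text
brass 8 [247.9 121.9] castor xyz [24.9 48.5 14.9] theta -72.9
```

```bash
python3 -m pendant '[[[0.25,0,0.25,0,0.9],[0.5,0,0.28,0,0.9],[0.75,0,0.28,0,0.9],[0.96,0,0.28,0,0.9],[0.96,0,0.5,0,0.9],[0.96,0,0.72,0,0.9],[0.96,0,0.72,0,0.9],[0.96,0,0.72,0,0.4],[0.96,0,0.72,0,0.4],[0.96,0,0.72,0,0.4],[0.96,0,0.72,0,0.4]]]' 40| grep -E "pos|force|width"
python3 -c "
from h import *
go(*cw(0,51),210,-17)"
```

```text
eef_pos: [474.5, -127.1, 213.9]
force: [-11.2, 7.5, 7.4]
grip_width: 0.578
grip_force: 42.2
t 12.15 pos [ 474.5 -127.1  213.9] yaw -17.0 F [-11.2   7.5   7.4] grip 0.58 42.2 -> shift [-0.011  0.     0.02 ] spin -0.0
```

```bash
python3 -m pendant '[[[-0.055,0,-0.036,0,0.4],[-0.115,0,-0.064,0,0.4],[-0.186,0,-0.083,0,0.4],[-0.259,0,-0.089,0,0.4],[-0.332,0,-0.083,0,0.4],[-0.402,0,-0.064,0,0.4],[-0.462,0,-0.036,0,0.4],[-0.517,0,0,0,0.4],[-0.517,0,0,0,0.4],[-0.517,0,0,0,0.4]]]'| grep -E "pos|force|width"
python3 - <<'E'
from h import *
go(*cw(0,51),210,-17)
im,d=ctrl.capture("scene"); brass(im,d); cv2.imwrite("pics/s4.png",cv2.resize(im[60:160,205:305],None,fx=6,fy=6,interpolation=2)); 
E
```

```text
eef_pos: [444.2, -227.4, 213.5]
force: [-9.4, -1.7, 1.1]
grip_width: 0.574
grip_force: 45.5
t 13.15 pos [ 444.2 -227.4  213.5] yaw -17.1 F [-9.4 -1.7  1.1] grip 0.57 45.5 -> shift [ 0.514 -0.002  0.016] spin -0.0
brass 7 [243. 104.] castor xyz [24.7 11.6 48.5] theta -13.5
```

View pics/s4.png

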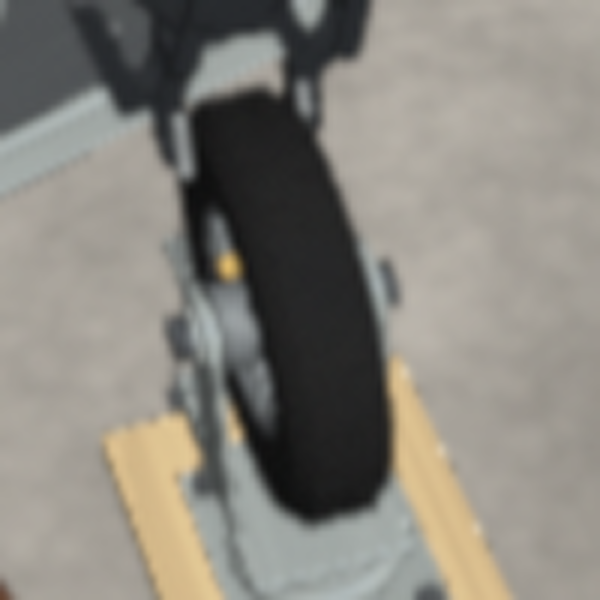

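The valve is at crop (229,267), i.e. pixel (243,104): about 10° short of the top.

```bash
python3 -m pendant '[[[-0.028,0,0.025,0,0.4],[-0.056,0,0.05,0,0.4],[-0.056,0,0.05,0,0.4],[-0.056,0,0.05,0,0.4]]]'| grep -E "pos|force|width"
python3 -c "
from h import *
brass(*ctrl.capture('scene'))"
python3 -m pendant '[[[-0.056,0,0.05,0,0.9],[-0.056,0,0.05,0,0.9],[-0.056,0,-0.2,0,0.9],[-0.056,0,-0.4,0,0.9],[-0.25,0,-0.4,0,0.9],[-0.45,0,-0.4,0,0.9],[-0.45,0,-0.4,0,0.9]]]'| grep -E "pos|force|width"
python3 - <<'E'
from h import *
a=[ctrl.capture("scene") for _ in range(1)]
brass(*a[0])
go(*cw(0,-175),150,-17)
im,d=ctrl.capture("top"); c=cloud("top",d)
x=(c[...,:2]-AX)@X; y=(c[...,:2]-AX)@Y
E
```

```text
eef_pos: [441.0, -237.8, 203.7]
force: [-10.6, -0.0, 2.8]
grip_width: 0.573
grip_force: 47.5
brass 9 [242.3 102.1] castor xyz [24.6  4.4 50.2] theta -5.1
eef_pos: [414.4, -326.7, 282.2]
force: [0.1, 0.6, 0.4]
grip_width: 0.899
grip_force: 0.0
brass 9 [242.3 102.1] castor xyz [24.6  4.2 49. ] theta -4.9
t 14.4 pos [ 415.  -324.8  282.1] yaw -17.2 F [ 0.5  0.4 -0.2] grip 0.9 0.0 -> shift [-0.108 -0.004  0.661] spin -0.001
```

```bash
python3 -m pendant '[[[-0.108,0,0.2,0,0.7],[-0.108,0,0.42,0,0.7],[-0.108,0,0.66,0,0.7],[-0.108,0,0.66,0,0.7]]]'| grep -E "pos|force|width"
python3 -c "
from h import *
go(*cw(0,-175),22,-17)"
```

```text
eef_pos: [407.9, -340.8, 144.9]
force: [-0.4, -0.2, 0.6]
grip_width: 0.699
grip_force: 0.0
t 14.85 pos [ 407.9 -340.8  144.9] yaw -17.0 F [-0.4 -0.2  0.6] grip 0.7 0.0 -> shift [-0.025  0.012  0.614] spin 0.0
```

```bash
python3 -m pendant '[[[-0.01,0.008,0.2,0,0.7],[-0.01,0.008,0.4,0,0.7],[-0.01,0.008,0.55,0,0.7],[-0.01,0.008,0.62,0,0.7],[-0.01,0.008,0.62,0,0.7],[-0.01,0.008,0.62,0,0.2],[-0.01,0.008,0.62,0,0.2],[-0.01,0.008,0.62,0,0.2],[-0.01,0.008,0.62,0,0.2],[-0.01,0.008,0.62,0,0.2]]]' 70| grep -E "pos|force|width"
python3 -c "
from h import *
go(*cw(0,-175),22,-17)"
```

```text
eef_pos: [408.7, -346.0, 27.8]
force: [-16.2, 4.6, 16.7]
grip_width: 0.403
grip_force: 68.5
t 15.85 pos [ 408.7 -346.    27.8] yaw -17.0 F [-16.2   4.6  16.7] grip 0.4 68.5 -> shift [ 0.003 -0.004  0.029] spin 0.0
```

```bash
python3 -m pendant '[[[-0.005,0,-0.078,0,0.2],[0,0,-0.157,0,0.2],[0.014,0,-0.225,0,0.2],[0.036,0,-0.29,0,0.2],[0.056,0,-0.335,0,0.2],[0.07,0,-0.361,0,0.2],[0.075,0,-0.38,0,0.2],[0.078,0,-0.4,0,0.2],[0.078,0,-0.4,0,0.2]]]' 70| grep -E "pos|force|width"
python3 -m pendant '[[[0.078,0,-0.4,0,0.7],[0.078,0,-0.4,0,0.7],[0,0,0,0,0.7]]]' >/dev/null; python3 -c "
from h import *
go(*cw(0,-175),22,-17)"
```

```text
eef_pos: [414.3, -325.8, 103.3]
force: [8.2, 18.9, -18.5]
grip_width: 0.389
grip_force: 73.0
t 17.05 pos [ 421.  -328.7  147.1] yaw -16.9 F [ 1.  -1.2 -1.5] grip 0.7 0.0 -> shift [-0.091 -0.049  0.626] spin 0.001
```

```bash
python3 -m pendant '[[[-0.1,0,-0.3,0,0.7],[-0.2,0,-0.6,0,0.7],[-0.4,0,-0.8,0,0.7],[-0.6,0,-0.9,0,0.7],[-0.6,0,-0.9,0,0.7]]]'|grep -E "pos|force"
python3 - <<'E'
from h import *
a,ad=ctrl.capture("scene"); brass(a,ad)
im,d=ctrl.capture("top"); c=cloud("top",d)
x=(c[...,:2]-AX)@X; y=(c[...,:2]-AX)@Y
m=(abs(x)<22)&(y<-125)&(y>-215)&(c[...,2]>12)&(c[...,2]<150)
print(m.sum(),np.polyfit(y[m],c[...,2][m],1),np.percentile(y[m],[1,99]))
o=np.hstack([cv2.resize(a[60:160,205:305],(400,400)),cv2.resize(im[200:290,340:460],(400,300))[:,:] if 0 else cv2.resize(im[200:300,350:450],(400,400))])
cv2.imwrite("pics/s5.png",o)
E
```

```text
eef_pos: [380.4, -442.4, 321.4]
force: [-1.0, 1.6, -0.6]
grip_force: 0.0
brass 10 [242.5 102.2] castor xyz [24.2  4.6 48.9] theta -5.4
246 [-0.59376453 22.08207506] [-171.41373999 -125.60529306]
```

View pics/s5.png

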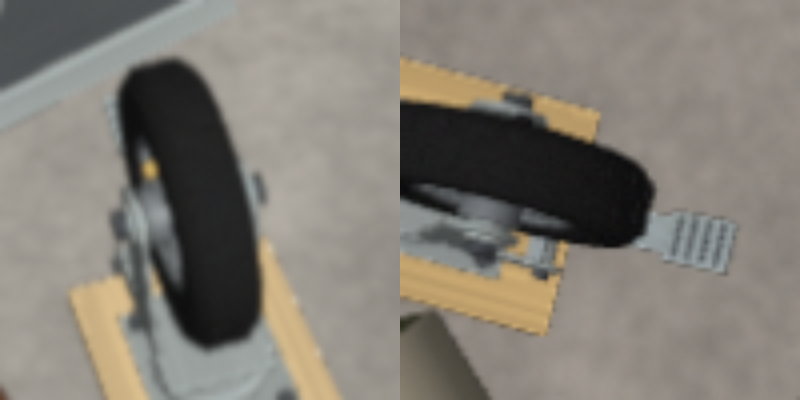

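The pedal blade is fully raised (slope 30.7°) and the valve is still at the top (pixel (242.5,102.2)). Next is the brush.

```bash
python3 -m pendant '[[[1,-0.1,0,0,0.8],[1,-0.1,0,0,0.8],[1,-0.1,0,0,0.8],[1,-0.1,0,0,0.8],[1,-0.1,0,0,0.8]]]' >/dev/null
python3 -m pendant '[[[1,-0.15,0,0,0.8],[1,-0.15,0,0,0.8],[1,-0.15,0,0,0.8],[1,-0.15,0,0,0.8],[1,-0.15,0,0,0.8]]]' >/dev/null
python3 -m pendant '[[[1,-0.15,0.1,-0.1,0.8],[1,-0.15,0.2,-0.2,0.8],[1,-0.15,0.4,-0.3,0.8],[1,-0.15,0.6,-0.466,0.8],[1,-0.15,0.6,-0.466,0.8],[1,-0.15,0.6,-0.466,0.8],[1,-0.15,0.6,-0.466,0.8],[1,-0.15,0.6,-0.466,0.8],[1,-0.15,0.6,-0.466,0.8],[1,-0.15,0.6,-0.466,0.8],[1,-0.15,0.6,-0.466,0.8]]]' >/dev/null
python3 -c "
from h import *
go(486.5,197.5,12,66.8)"
```

```text
t 19.75 pos [480.3 156.6 196.5] yaw 66.9 F [-0.1 -0.4 -0.1] grip 0.8 0.0 -> shift [0.052 0.2   0.922] spin 0.001
```

```bash
python3 -m pendant '[[[0.052,0.2,0.1,0,0.8],[0.052,0.2,0.35,0,0.8],[0.052,0.2,0.6,0,0.8],[0.052,0.2,0.75,0,0.8],[0.052,0.2,0.85,0,0.8],[0.052,0.2,0.92,0,0.8],[0.052,0.2,0.92,0,0.8],[0.052,0.2,0.92,0,0.3],[0.052,0.2,0.92,0,0.3],[0.052,0.2,0.92,0,0.3],[0.052,0.2,0.92,0,0.3],[0.052,0.2,0.92,0,0.3]]]' 50|grep -E "pos|force|width"
python3 -m pendant '[[[0,0,-0.2,0,0.3],[0,0,-0.45,0,0.3],[0,0,-0.7,0,0.3],[0,0,-0.9,0,0.3],[0,0,-0.9,0,0.3]]]'|grep -E "pos|force|width"
python3 - <<'E'
from h import *
a,ad=ctrl.capture("scene"); b,bd=ctrl.capture("top")
# bay walls: direction of the rack's long wires in the top picture
e=[onplane("top",u,v,132) for u,v in((227,145.7),(315,142.9),(316.4,181.4),(227.3,184.9))]
print("rack angles",[np.degrees(np.arctan2(*(e[i]-e[j])[1::-1])).round(1) for i,j in((0,1),(3,2))])
go(692,44,250,0)
cv2.imwrite("pics/s6.png",cv2.resize(a[150:300,200:400],(800,600)))
E
```

```text
eef_pos: [487.3, 198.0, 13.4]
force: [-0.7, -1.0, 7.2]
grip_width: 0.504
grip_force: 52.1
eef_pos: [488.5, 198.3, 198.0]
force: [0.2, 0.3, -1.3]
grip_width: 0.505
grip_force: 51.9
rack angles [np.float64(90.5), np.float64(91.0)]
t 21.55 pos [486.4 197.9 192.5] yaw 66.9 F [ 0.1  0.1 -1.7] grip 0.5 51.9 -> shift [-1.248 -0.303 -0.287] spin 0.371
```

View pics/s6.png

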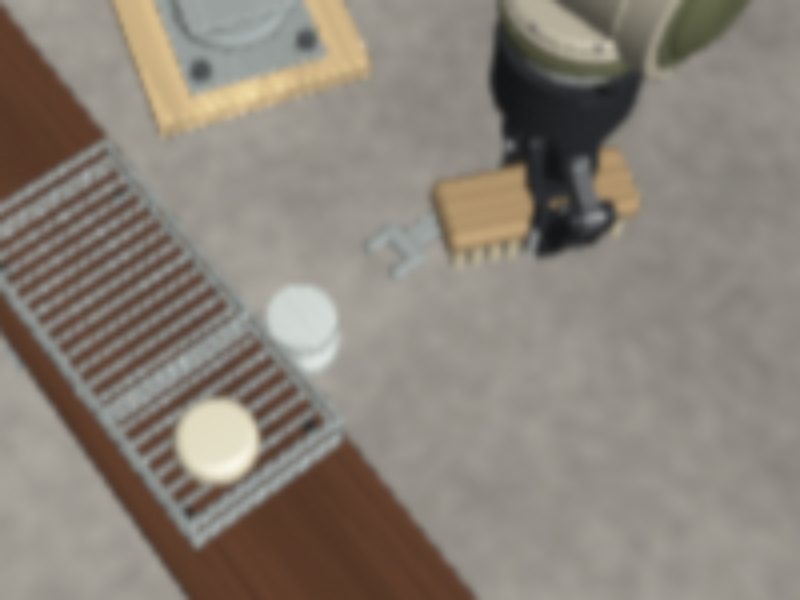

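The brush hangs level in the gripper (crop (540,205)). The empty bay is the upper one, crop centre ~(115,275).

```bash
python3 -m pendant '[[[0,0,-0.2,0,0.3],[-0.4,-0.1,-0.25,0,0.3],[-0.6,-0.2,-0.25,0,0.3],[-0.8,-0.3,-0.25,0,0.3],[-1,-0.3,-0.25,0,0.3],[-1,-0.3,-0.25,0,0.3]]]'|grep -E "pos|force"
python3 -m pendant '[[[-0.24,0,0,0.37,0.3],[-0.24,0,0,0.37,0.3],[-0.24,0,0,0.37,0.3],[-0.24,0,0,0.37,0.3],[-0.24,0,0,0.37,0.3],[-0.24,0,0,0.37,0.3],[-0.24,0,0,0.37,0.3],[-0.24,0,0,0.37,0.3],[-0.24,0,0,0.37,0.3],[-0.24,0,0,0.37,0.3]]]'|grep -E "pos|force"
python3 - <<'E'
from h import *
for n in("scene","top"):
    c=cloud(n,np.load(n+"0.npy")); m=(abs(c[...,0]-692)<38)&(abs(c[...,1]-44)<60)&(c[...,2]>93)&(c[...,2]<125)
    print(n,"floor",np.percentile(c[m][:,2],[10,50,90]).round(1))
go(692,44,116,1)
E
```

```text
eef_pos: [648.9, 60.5, 238.3]
force: [-0.4, 1.6, -1.0]
grip_force: 51.7
eef_pos: [690.8, 45.3, 240.6]
force: [-0.1, -1.0, -1.6]
grip_force: 51.9
scene floor [ 94.1 101.3 103.8]
top floor [ 93.8 100.1 104.7]
t 23.15 pos [690.8  45.3 240.6] yaw 0.4 F [-0.1 -1.  -1.6] grip 0.5 51.9 -> shift [-0.007  0.008  0.623] spin -0.003
```

```bash
python3 -m pendant '[[[0,0,0.15,0,0.3],[0,0,0.3,0,0.3],[0,0,0.42,0,0.3],[0,0,0.5,0,0.3],[0,0,0.56,0,0.3],[0,0,0.6,0,0.3],[0,0,0.62,0,0.3],[0,0,0.62,0,0.3]]]'|grep -E "pos|force"
```

```text
eef_pos: [691.1, 45.3, 118.1]
force: [0.1, 0.3, -0.5]
grip_force: 51.9
```

```bash
python3 -m pendant '[[[0,0,0.008,0,0.3],[0,0,0.015,0,0.3],[0,0,0.015,0,0.3]]]'|grep -E "pos|force"
python3 -m pendant '[[[0,0,0.01,0,0.65],[0,0,0.01,0,0.65],[0,0,0.01,0,0.65]]]'|grep -E "pos|force|width"
python3 -m pendant '[[[0,0,-0.2,0,0.65],[0,0,-0.45,0,0.65],[-0.3,0,-0.7,0,0.65],[-0.8,-0.6,-0.7,0,0.65],[-1,-1,-0.7,0,0.65],[-1,-1,-0.7,0,0.65],[-1,-1,-0.7,0,0.65]]]'|grep -E "pos|force"
python3 - <<'E'
from h import *
a,ad=ctrl.capture("scene"); b,bd=ctrl.capture("top"); brass(a,ad)
for n,i,d in(("scene",a,ad),("top",b,bd)):
    c=cloud(n,d); m=(abs(c[...,0]-692)<48)&(abs(c[...,1]-44)<72)&(c[...,2]>136)&(c[...,2]<160)
    p=c[m]; print(n,len(p),np.percentile(p[:,2],[5,50,95]),cv2.minAreaRect(p[:,:2].astype(np.float32)))
cv2.imwrite("pics/s7.png",np.hstack([cv2.resize(a[150:300,140:340],(400,300)),cv2.resize(b[130:280,210:410],(400,300))]))
E
```

```text
eef_pos: [691.2, 45.3, 115.6]
force: [0.2, -0.7, -0.5]
grip_force: 51.9
eef_pos: [691.1, 45.3, 113.3]
force: [-0.9, -0.0, -0.2]
grip_width: 0.652
grip_force: 0.0
eef_pos: [536.2, -121.0, 249.9]
force: [1.1, -0.9, 0.3]
grip_force: 0.0
brass 8 [242.1 102.1] castor xyz [24.7  4.5 49. ] theta -5.3
scene 717 [138.12539392 142.11097173 144.6571326 ] ((691.70068359375, 47.84306335449219), (44.064022064208984, 114.5034408569336), 0.5774047374725342)
top 596 [137.2199641  141.55700934 146.27892966] ((688.9847412109375, 45.98179626464844), (112.9172592163086, 43.257843017578125), 88.71971893310547)
```

View pics/s7.png

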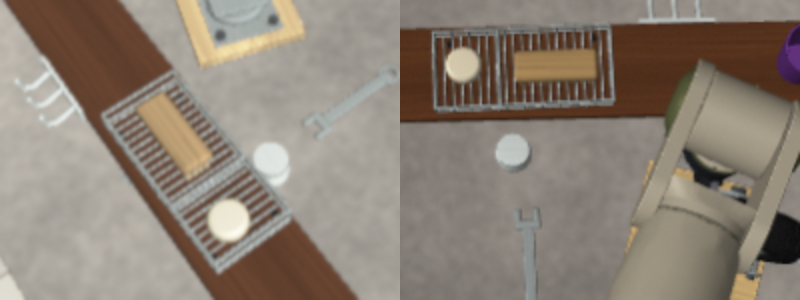

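The brush lies level and centred in the bay (scene crop (172,135), top at about 142 mm). I'll raise the arm clear of the castor and hand in.

```bash
python3 -m pendant '[[[0.2,0,-0.2,0,0.65],[0.5,0,-0.4,0,0.65],[0.8,0,-0.4,0,0.65],[0.8,0,-0.4,0,0.65],[0.8,0,-0.4,0,0.65],[0.8,0,-0.4,0,0.65]]]'|grep -E "pos|force"
python3 - <<'E'
from h import *
a,d=ctrl.capture("scene"); brass(a,d)
im,d=ctrl.capture("top"); c=cloud("top",d); x=(c[...,:2]-AX)@X; y=(c[...,:2]-AX)@Y
m=(abs(x)<22)&(y<-125)&(y>-215)&(c[...,2]>12)&(c[...,2]<150)
if m.sum()>50: print(m.sum(),np.polyfit(y[m],c[...,2][m],1))
print(ctrl.finish_job())
E
```

```text
eef_pos: [537.4, 40.6, 329.8]
force: [0.0, -0.1, 0.4]
grip_force: 0.0
brass 10 [242.5 102.2] castor xyz [24.7  6.6 49.3] theta -7.6
250 [-0.60249511 20.8784669 ]
the job is handed in; nothing more can be done
None
```

I've handed the job in: the valve is at the top (last reading about 8° off, limit 12°), the brake is fully on, and the brush lies level in the empty rack bay; the hand-in gave no verdict.

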